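# Latch the dish carrier at the scanning position

## Robot

A 6-joint arm with a two-finger parallel gripper is mounted at the origin on a cart in front of the work surface, level with it; the furniture and walls round the work are solid. World frame = base frame: x ahead of the robot, y to its left, z up, the work surface at z = 0. Lengths are in m, angles in rad, forces in N, time in s.
With the tool pointing down it reaches from about 0.3 to 0.85 m from the base axis. Payload 4.2 kg.
Tool frame: the origin (TCP) lies midway between the tips of the shut fingers; the grasp point (between the pads) lies 19 mm behind it; y points along the fingers, x is the direction in which the jaws open and shut, and the axes are right-handed (so a half turn about y gives the same grasp; the last joint's range is limited). The gripper opens to 91 mm and grips with 3 to 60 N. Pads are 32 mm wide; open, the fingers measure 118 mm over their backs; the gripper's body (76 mm by 178 mm) begins 60 mm behind the grasp point.
Start: joints at [-1.14, 0.32, 1.565, -0, 1.257, -0.02], TCP at [0.251, -0.518, 0.214] pointing down, gripper open.
Joint ranges: [-3.11, 3.11], [-0.84, 2.01], [0.21, 2.61], [-1.34, 4.49], [0.05, 2.63], [-2.56, 2.56]. Speed limits (rad/s): [2.57, 2.57, 3.14, 3.14, 3.14, 3.14].

## Interface

Orientations are given as a 3x3 rotation matrix whose columns are the frame's x, y, z axes.
In Python, from plant import robot gives the robot as it stands.
- The arm moves only by the tool send_rows, never from a script. Its argument "commands" is a list of rows, each an object with "translation": the shift along the world's x, y, z in cm, a list of three; "roll": the turn about the world's z in rad; "fingers": the finger opening in cm, from 0 to 9.12. In form: [{"translation": [tx, ty, tz], "roll": roll, "fingers": fingers}, ...]. A call has 1 to 20 rows; each row shifts and turns the commanded pose from where the row before left it; what a row does not reach is not made up. A row lasts 1/10 s, in which the tool goes at most 50 mm and 8.59 degrees, less where a joint would pass 70% of its speed; a pose out of reach is approached as far as the arm can. A call is refused whole if a number of a shift passes 5 or a number of a turn 0.15, either way. A call with a gripper value outside its range is refused whole. The fingers move at their own pace and stop on an object; "squeeze" is the grip in N (left out, the last holds). Time passes only in rows, so rows that do not move let the fingers close. It gives the time, the measured TCP pose, the force and the opening at its end, in the units of the state.
- robot.observe(): the state, without advancing time (a new reading comes with each control period).
- robot.snapshot(name): name is "scene" or "side" or "wrist"; returns (picture, depth): 420x560x3 uint8, red, green, blue; 420x560 float32, m along the optical axis (not along the pixel's ray), 0 where there is no reading.
- robot.camera_info(name): a dict with "K" (3x3 intrinsics, pixels), "rvec" (rotation vector, rad) and "tvec" (3), from world to camera coordinates, as OpenCV has them; the wrist camera has in their place "mount" (4x4, takes a point from camera to tool coordinates, whose origin is the TCP and whose axes are the tool frame's). Camera axes: x right, y down, z forward; pixel columns grow to the right and rows downward; lengths in m; the calibration is good to about 2 mm. A picture is of the moment at which its call begins: read the wrist's pose just before it. camera_info takes no time and is no camera call.
- robot.sign_off(): hands the job in, once; it reports no verdict.
The state is a dict: "time_s": time; "joints": joint angles; "joint_velocities": joint speeds; "tau": joint torques, N m; "eef_pos": TCP position; "ee_rot": TCP orientation; "contact_force": force on the tool from outside, world axes, zero at the start; "moment": the same for the moment, N m; "finger_gap": opening from 0.0 (shut) to 1.0 (fully open).
Only numpy, scipy, OpenCV 4.12 (cv2) and the standard library are available. Lean on these libraries where they do the work, as an engineer would, in place of code of your own. Each camera call takes 0.05 s, during which the arm holds its last target.

## Task

Set the culture dish at the scanning position without picking anything up. With the fingertips push the orange stop block fully home toward the aluminium carrier, then push the carrier by its green front pad all the way in against its spring and let it go, so that it springs back and catches on the stop pin half-way. Do not touch the dish in the carrier and leave everything else where it stands.

Things in the scene. Friction and masses are not known exactly. Their poses are not given: they have to be found in the camera images.
- bed: fixed grey base plate of the dish shuttle, 230 x 230 x 14 mm; origin on its underside, 5 mm right of its middle. Own x: the way the carrier is pushed in (away from the robot, yaw up to 0.35 rad either way); y: to the stop block's side (left); z up. Black light-gate tower 26 x 18 mm, top 72 mm above the bench, at its [-6, -73] mm; end buffer at its far edge, top 44 mm.
- carrier (a joint): carrier's travel along the bed's +x, m: 0 at front, 0.085 in at its end stop. A damped spring drives it back: 2.5 N at 0, 7 N at the end, plus 45 N per m/s. With the stop block home, its wedge rides over the sprung stop pin (up to 3 N more, from 0.006 to 0.03); past 0.046 the pin is up behind it, and when let go it returns in about a second to rest latched at 0.044. Block out: returns to 0.
- push_face (a point): middle of the carrier's green front pad, moves with it; the pad faces the bed's -x (the robot), 84 mm wide, 24 mm high; this point is 35 mm above the bench. The carrier is an aluminium block 120 (x) x 110 (y) x 32 mm, underside 20 mm, top 52 mm above the bench. Axes as the bed's. Push along +x.
- well (a point): middle of the floor of the round well in the carrier's top, 94 mm across and 11 mm deep, in which the dish lies; 62 mm behind the front pad; moves with the carrier.
- stop_block (a joint): travel of the orange stop block toward the carrier, along the bed's -y, in m: 0 fully out, 0.020 fully home at its end stop. Starts at 0 to 0.005 and stays where it is left; sliding it takes about 2.5 N plus 8 N per m/s.
- block_face (a point): middle of the black pad on the stop block's outer face, moves with it; the pad faces the bed's +y (left, away from the carrier), 70 mm wide (x), 22 mm high; this point is 36 mm above the bench. The orange block is 90 (x) x 24 (y) x 34 mm, top 53 mm above the bench. Axes as the bed's. Push along -y.
- stop_pin (a joint): how far the sprung steel stop pin is pressed down, in m: 0 fully up, 0.016 fully down. The pin, 10 mm thick, stands on the stop block's foot on the carrier's side.
- dish: round culture dish with pale medium, 89 mm across, 13 mm high, 30 g, lying loose in the carrier's well; origin at the middle of its underside. Not to be touched.
- dropper: bystander: brown dropper bottle with black bulb, 35 mm across, 98 mm high, standing on the bed's right far corner; origin at the middle of its underside
- amber: bystander: amber bottle with black cap, 49 mm across, 151 mm high, standing at the back right; origin at the middle of its underside
- white: bystander: white plastic bottle, 58 mm across, 150 mm high, standing at the back right; origin at the middle of its underside
- tape_roll: bystander: green tape roll lying flat, 96 mm across, 19 mm high, at the front left; origin at the middle of its underside
- marker_red: bystander: red and white marker, 134 mm long along its y, 12 mm thick, lying at the left; origin under its middle

How it is judged:
By the outcome, as a careful person would: the job done as asked, in the order asked, and still so for the second after the job is handed in, with the robot touching nothing.
It also fails if it takes over 56 s, if anything falls off the work surface, if the arm or the gripper's body presses on something with over 40 N, if the wrist force passes 120 N, or if a joint passes its speed limit or range.

## Working session

There is one attempt and no reset: what is moved stays moved. The work goes in short steps, Python scripts to look and compute and a tool call to move; the robot and the scene stay as the last step left them, time stands still between calls to the robot, and variables do not carry over. Pictures are saved under pics/ and viewed, and the job is handed in when it is done.

Besides the shell and the picture viewer there is one more tool, called after "Request:" in YAML: its name, and indented under it one key for each argument. send_rows: Moves the arm, as the interface text tells. Its arguments: {"type":"object","properties":{"commands":{"type":"array","items":{"type":"object","properties":{"translation":{"type":"array","items":{"type":"number"}},"roll":{"type":"number"},"fingers":{"type":"number"}}}},"squeeze":{"type":"number"}},"required":["commands"]}

```bash
mkdir -p pics; ls
python3 - <<'E'
from plant import robot
import cv2,numpy as np
o=robot.observe(); print({k:np.round(v,3).tolist() for k,v in o.items()})
for n in ("scene","side"):
    p,d=robot.snapshot(n); np.savez(f"pics/{n}0.npz",p=p,d=d); cv2.imwrite(f"pics/{n}0.png",p[:,:,::-1]); print(n,robot.camera_info(n))
E
```

```text
pics
{'time_s': 0.0, 'joints': [-1.14, 0.32, 1.566, -0.0, 1.257, -0.02], 'joint_velocities': [-0.001, -0.0, -0.001, -0.002, 0.0, -0.001], 'tau': [0.001, -41.247, -23.197, 0.073, 0.046, -0.0], 'eef_pos': [0.25, -0.517, 0.213], 'ee_rot': [[0.436, -0.001, 0.9], [-0.9, 0.002, 0.436], [-0.002, -1.0, -0.0]], 'contact_force': [0.2, -1.022, 0.312], 'moment': [-0.026, -0.034, -0.006], 'finger_gap': 1.0}
scene {'K': array([[506.41114469,   0.        , 277.74155542],
       [  0.        , 506.41114469, 212.70064223],
       [  0.        ,   0.        ,   1.        ]]), 'rvec': array([ 0.68835993, -2.56929597,  1.17829815]), 'tvec': array([0.55665411, 0.09470508, 1.4098959 ])}
side {'K': array([[500.07343789,   0.        , 279.18022966],
       [  0.        , 500.07343789, 202.90310356],
       [  0.        ,   0.        ,   1.        ]]), 'rvec': array([ 0.37105507, -2.55081269,  1.49306661]), 'tvec': array([0.58038022, 0.02532595, 1.70820053])}
```

View pics/scene0.png

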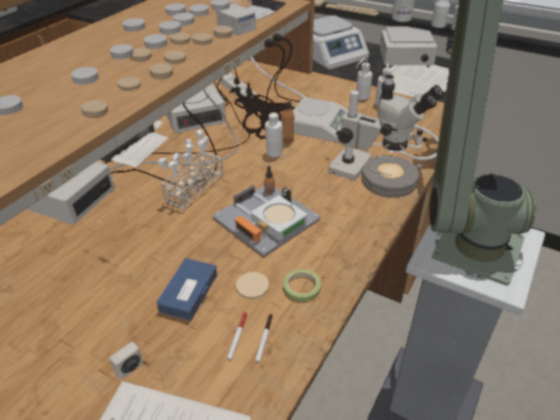

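View pics/side0.png

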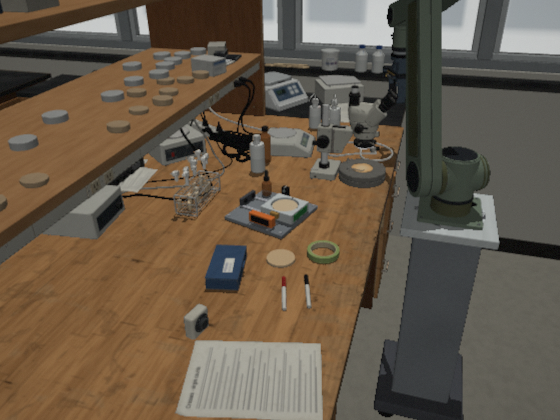

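```bash
cat > h.py <<'E'
import numpy as np,cv2
from plant import robot
def pts(n,p,d,mask):
    c=robot.camera_info(n);R=cv2.Rodrigues(c['rvec'])[0];K=c['K']
    v,u=np.nonzero(mask&(d>0)); z=d[v,u]
    P=np.c_[(u-K[0,2])/K[0,0]*z,(v-K[1,2])/K[1,1]*z,z]
    return (P-c['tvec'])@R
def ray(n,uv,h):
    c=robot.camera_info(n);R=cv2.Rodrigues(c['rvec'])[0]
    C=-R.T@c['tvec']; r=(np.linalg.inv(c['K'])@np.array([uv[0],uv[1],1.]))@R
    return C+r*(h-C[2])/r[2]
E
python3 - <<'E'
from h import *
for n,(u0,v0) in (("scene",(200,160)),("side",(215,165))):
    z=np.load(f"pics/{n}0.npz");p,d=z['p'],z['d']
    crop=p[v0:v0+95,u0:u0+130]; cv2.imwrite(f"pics/{n}_crop.png",cv2.resize(crop,None,fx=6,fy=6,interpolation=cv2.INTER_CUBIC)[:,:,::-1])
    hsv=cv2.cvtColor(p,cv2.COLOR_RGB2HSV)
    roi=np.zeros(d.shape,bool);roi[v0:v0+95,u0:u0+130]=1
    for nm,lo,hi in (("green",(40,80,40),(85,255,255)),("orange",(3,190,150),(14,255,255))):
        m=(cv2.inRange(hsv,lo,hi)>0)&roi
        q=pts(n,p,d,m); print(n,nm,m.sum(),np.round(np.median(q,0),3) if len(q) else None, np.round(q.min(0),3),np.round(q.max(0),3), [np.round(x.mean(),1) for x in np.nonzero(m)[::-1]])
E
```

```text
scene green 52 [0.468 0.213 0.035] [0.458 0.178 0.027] [0.481 0.246 0.041] [np.float64(293.3), np.float64(227.1)]Traceback (most recent call last):
  File "<stdin>", line 9, in <module>
    return umr_minimum(a, axis, None, out, keepdims, initial, where)
ValueError: zero-size array to reduction operation minimum which has no identity
```

View pics/scene_crop.png

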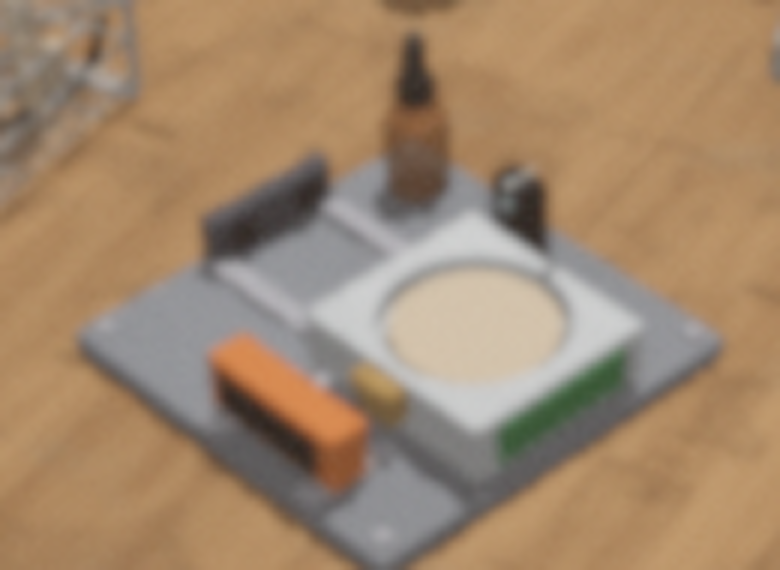

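Run:
```python
from h import *
np.set_printoptions(suppress=True)
print(robot.camera_info("wrist"))
for n,(u0,v0) in (("scene",(200,160)),("side",(215,165))):
    z=np.load(f"pics/{n}0.npz");p,d=z['p'],z['d']
    crop=p[v0:v0+95,u0:u0+130]; cv2.imwrite(f"pics/{n}_crop.png",cv2.resize(crop,None,fx=6,fy=6,interpolation=cv2.INTER_CUBIC)[:,:,::-1])
    hsv=cv2.cvtColor(p,cv2.COLOR_RGB2HSV)
    roi=np.zeros(d.shape,bool);roi[v0:v0+95,u0:u0+130]=1
    for nm,lo,hi in (("green",(40,80,40),(85,255,255)),("orange",(3,170,150),(12,255,255))):
        m=(cv2.inRange(hsv,lo,hi)>0)&roi
        q=pts(n,p,d,m)
        if not len(q): print(nm,'none');continue
        print(n,nm,m.sum(),np.round(np.median(q,0),3), np.round(q.min(0),3),np.round(q.max(0),3), [np.round(x.mean(),1) for x in np.nonzero(m)[::-1]])
        r=cv2.minAreaRect((q[:,:2]*1000).astype(np.float32));print(r)
    q=pts(n,p,d,roi)
    for lo,hi in ((.009,.019),(.046,.058)):
        s=q[(q[:,2]>lo)&(q[:,2]<hi)]; s=s[(abs(s[:,0]-.55)<.17)&(abs(s[:,1]-.2)<.17)]
        r=cv2.minAreaRect((s[:,:2]*1000).astype(np.float32));print('plane',lo,len(s),r)
```

```text
{'K': array([[332.65162926,   0.        , 285.5958458 ],
       [  0.        , 332.65162926, 207.98894111],
       [  0.        ,   0.        ,   1.        ]]), 'mount': array([[ 0.99999998, -0.00002193, -0.00018067, -0.00110627],
       [ 0.00016715, -0.28209665,  0.95938598, -0.17013555],
       [-0.000072  , -0.95938599, -0.28209664,  0.07932183],
       [ 0.        ,  0.        ,  0.        ,  1.        ]])}
scene green 52 [0.468 0.213 0.035] [0.458 0.178 0.027] [0.481 0.246 0.041] [np.float64(293.3), np.float64(227.1)]
((467.2550048828125, 212.4631805419922), (70.42281341552734, 7.5720953941345215), 73.42003631591797)
orange none
plane 0.009 1790 ((575.3988037109375, 188.84947204589844), (234.37901306152344, 234.44363403320312), 73.589599609375)
plane 0.046 1084 ((574.076416015625, 198.66180419921875), (193.76576232910156, 221.59725952148438), 67.14262390136719)
side green 88 [0.469 0.22  0.035] [0.323 0.173 0.005] [0.481 0.418 0.049] [np.float64(302.1), np.float64(217.5)]
((414.39306640625, 303.9479675292969), (57.66888427734375, 272.238525390625), 31.15737533569336)
side orange 77 [0.576 0.284 0.053] [0.538 0.267 0.049] [0.621 0.302 0.058] [np.float64(261.8), np.float64(214.7)]
((579.3671875, 285.0178527832031), (23.483156204223633, 86.24008178710938), 79.38581848144531)
plane 0.009 1038 ((520.6572265625, 202.6417236328125), (239.7052764892578, 353.7072448730469), 72.2545394897461)
plane 0.046 823 ((576.8265991210938, 194.78433227539062), (192.64401245117188, 231.0282745361328), 58.01008605957031)
```

View pics/side_crop.png

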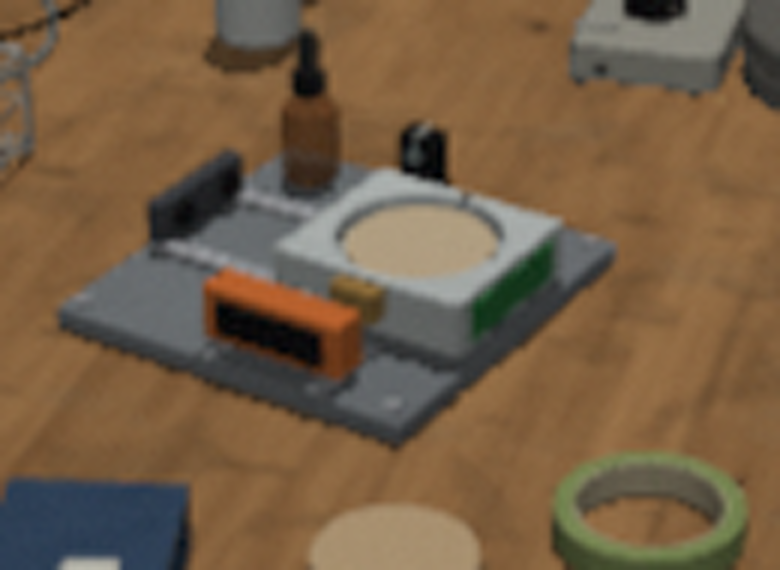

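Run:
```python
from h import *
for n in ("scene","side"):
    z=np.load(f"pics/{n}0.npz");p,d=z['p'],z['d']
    q=pts(n,p,d,d>0)
    print(n)
    for x in np.arange(.1,1.0,.1):
        print(round(x,1),[ (lambda s: int(1000*np.percentile(s,98)) if len(s)>5 else None)(q[(abs(q[:,0]-x)<.05)&(abs(q[:,1]-y)<.05)&(q[:,2]<.7)][:,2]) for y in np.arange(-.6,.55,.1)])
for n,uv,h in (("scene",(269,193),.014),("side",(266,196),.014),("scene",(374,228),0.02)): print(ray(n,uv,h))
```

```text
scene
0.1 [None, None, None, None, None, 630, 614, 337, 1, None, None, None]
0.2 [-802, -199, 16, 2, 338, 605, 623, 1, 2, 2, 2, 2]
0.3 [333, 10, 52, 20, 317, 311, 2, 2, 3, 18, 19, 3]
0.4 [2, 0, 4, 6, 355, 322, 2, 12, 3, 18, 20, 10]
0.5 [175, 3, 3, 22, 277, 195, 3, 71, 52, 52, 8, 9]
0.6 [155, 49, 79, 69, 3, 3, 3, 102, 54, 53, 8, 42]
0.7 [72, 58, 84, 83, 148, 148, 3, 43, 43, 15, 3, 37]
0.8 [4, 9, 81, 82, 72, 115, 3, 153, 147, 153, 3, 3]
0.9 [319, 319, 321, 319, 318, 319, 319, 319, 319, 319, 319, 675]
side
0.1 [-886, -887, -888, 619, 645, 659, 609, 321, 2, None, None, None]
0.2 [2, 501, 604, 3, 339, 654, 644, 3, 3, 4, 4, 3]
0.3 [336, 581, 609, 43, 321, 315, 4, 4, 4, 19, 20, 4]
0.4 [3, 17, 16, 42, 356, 296, 5, 15, 5, 21, 21, 11]
0.5 [171, None, 5, 25, 278, 195, 5, 75, 54, 53, 10, 10]
0.6 [157, 60, 77, 71, 5, 6, 6, 106, 55, 54, 38, 43]
0.7 [88, None, 87, 86, 152, 149, 5, 45, 45, 17, 5, 38]
0.8 [6, None, 82, 80, 43, 117, 6, 155, 151, 152, 5, 5]
0.9 [321, 322, 323, 321, 321, 321, 321, 321, 674, 686, 696, 697]
[0.62208175 0.09327534 0.014     ]
[0.62735256 0.09406683 0.014     ]
[0.27333806 0.09077348 0.02      ]
```

Request:
send_rows:
  commands:
    - {"translation": [0,0,4.5],"roll": 0,"fingers": 0}
    - {"translation": [0,0,4.5],"roll": 0,"fingers": 0}
    - {"translation": [0,0,4.5],"roll": 0,"fingers": 0}
    - {"translation": [0,0,4.5],"roll": 0,"fingers": 0}
    - {"translation": [0,0,4.5],"roll": 0,"fingers": 0}
    - {"translation": [0,0,4.5],"roll": 0,"fingers": 0}
    - {"translation": [0,0,0],"roll": 0,"fingers": 0}

```text
time_s: 0.8
eef_pos: [0.251, -0.5185, 0.4905]
ee_rot: [[0.436, 0.005, 0.9], [-0.9, -0.011, 0.436], [0.013, -1.0, -0.0]]
contact_force: [-0.6, 0.3, -0.4]
finger_gap: 0.422
```

Request:
send_rows:
  commands:
    - {"translation": [1.3,3.6,0],"roll": 0.04,"fingers": 0}
    - {"translation": [1.3,3.6,0],"roll": 0.04,"fingers": 0}
    - {"translation": [1.3,3.6,0],"roll": 0.04,"fingers": 0}
    - {"translation": [1.3,3.6,0],"roll": 0.04,"fingers": 0}
    - {"translation": [1.3,3.6,0],"roll": 0.04,"fingers": 0}
    - {"translation": [1.3,3.6,0],"roll": 0.04,"fingers": 0}
    - {"translation": [1.3,3.6,0],"roll": 0.04,"fingers": 0}
    - {"translation": [1.3,3.6,0],"roll": 0.04,"fingers": 0}
    - {"translation": [1.3,3.6,0],"roll": 0.04,"fingers": 0}
    - {"translation": [1.3,3.6,0],"roll": 0.04,"fingers": 0}
    - {"translation": [1.3,3.6,0],"roll": 0.04,"fingers": 0}
    - {"translation": [1.3,3.6,0],"roll": 0.04,"fingers": 0}
    - {"translation": [1.3,3.6,0],"roll": 0.04,"fingers": 0}
    - {"translation": [1.3,3.6,0],"roll": 0.04,"fingers": 0}
    - {"translation": [1.3,3.6,0],"roll": 0.04,"fingers": 0}
    - {"translation": [1.3,3.6,0],"roll": 0.04,"fingers": 0}
    - {"translation": [1.3,3.6,0],"roll": 0.04,"fingers": 0}
    - {"translation": [1.3,3.6,0],"roll": 0.04,"fingers": 0}
    - {"translation": [1.3,3.6,0],"roll": 0.04,"fingers": 0}
    - {"translation": [1.3,3.6,0],"roll": 0.04,"fingers": 0}

```text
time_s: 2.8
eef_pos: [0.5107, 0.204, 0.483]
ee_rot: [[0.95, -0.001, 0.313], [-0.313, -0.001, 0.95], [-0.001, -1.0, -0.001]]
contact_force: [0.9, 0.3, 0.3]
finger_gap: 0.008
```

Request:
send_rows:
  commands:
    - {"translation": [1.5,1,-4],"roll": 0.02,"fingers": 0}
    - {"translation": [1.5,1,-4],"roll": 0.01,"fingers": 0}
    - {"translation": [1.5,1,-4],"roll": 0,"fingers": 0}
    - {"translation": [1.5,1,-4],"roll": 0,"fingers": 0}
    - {"translation": [1,1,-3],"roll": 0,"fingers": 0}
    - {"translation": [0,0,0],"roll": 0,"fingers": 0}
    - {"translation": [0,0,0],"roll": 0,"fingers": 0}

```text
time_s: 3.5
eef_pos: [0.5802, 0.2522, 0.2937]
ee_rot: [[0.958, -0.002, 0.286], [-0.286, -0.001, 0.958], [-0.001, -1.0, -0.001]]
contact_force: [-0.4, -0.0, 0.5]
finger_gap: 0.006
```

Run:
```python
from h import *
o=robot.observe(); p,d=robot.snapshot("wrist"); np.savez("pics/w1.npz",p=p,d=d,pos=o['eef_pos'],R=o['ee_rot']); cv2.imwrite("pics/w1.png",p[:,:,::-1]); print(o['eef_pos'],o['ee_rot'])
```

```text
[0.5802128  0.25219703 0.29371972] [[ 9.58289392e-01 -1.56857094e-03  2.85795346e-01]
 [-2.85796976e-01 -9.33110096e-04  9.58289736e-01]
 [-1.23646691e-03 -9.99998334e-01 -1.34248234e-03]]
```

View pics/w1.png

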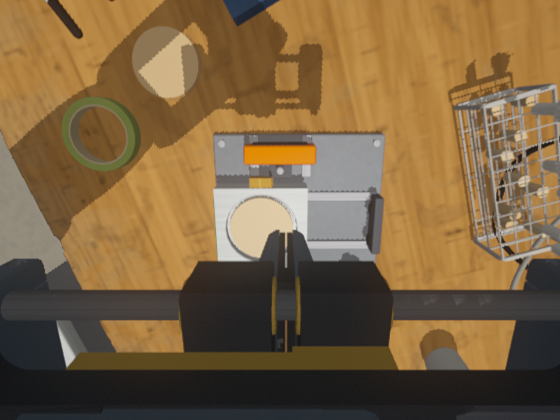

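```bash
cat >> h.py <<'E'
def wray(z,uv,h):
    c=robot.camera_info("wrist");M=c['mount'];R=z['R']
    Rc=R@M[:3,:3]; C=z['pos']+R@M[:3,3]
    r=Rc@np.linalg.inv(c['K'])@np.array([uv[0],uv[1],1.])
    return C+r*(h-C[2])/r[2]
E
python3 - <<'E'
from h import *
z=np.load("pics/w1.npz");p=z['p']
hsv=cv2.cvtColor(p,cv2.COLOR_RGB2HSV)
roi=np.zeros(p.shape[:2],np.uint8);roi[125:185,205:395]=1
m=cv2.inRange(hsv,(5,180,150),(20,255,255))*roi
m[170:]=0
c=max(cv2.findContours(m,0,1)[0],key=cv2.contourArea);r=cv2.minAreaRect(c);print(r)
B=cv2.boxPoints(r);Q=np.array([wray(z,b,.053) for b in B]);print(np.round(Q,4));print('centre',Q.mean(0),[np.linalg.norm(Q[i]-Q[i-1]) for i in range(4)])
for i in range(2):
    e=Q[i+1]-Q[i];print(np.arctan2(e[1],e[0]))
crop=p[120:275,205:395];cv2.imwrite("pics/w1c.png",cv2.resize(crop,None,fx=4,fy=3.8,interpolation=cv2.INTER_CUBIC)[:,:,::-1])
g=cv2.cvtColor(p,cv2.COLOR_RGB2GRAY)
E
```

```text
((279.51458740234375, 154.6275634765625), (18.855365753173828, 71.3062973022461), 88.66777801513672)
[[0.5404 0.3039 0.053 ]
 [0.6243 0.281  0.053 ]
 [0.6188 0.2586 0.053 ]
 [0.5335 0.2818 0.053 ]]
centre [0.57924376 0.28132212 0.053     ] [np.float64(0.023108723214994877), np.float64(0.08697479129893557), np.float64(0.023055301192565915), np.float64(0.08837277139999858)]
-0.2666737673833698
-1.8122572993109882
```

View pics/w1c.png

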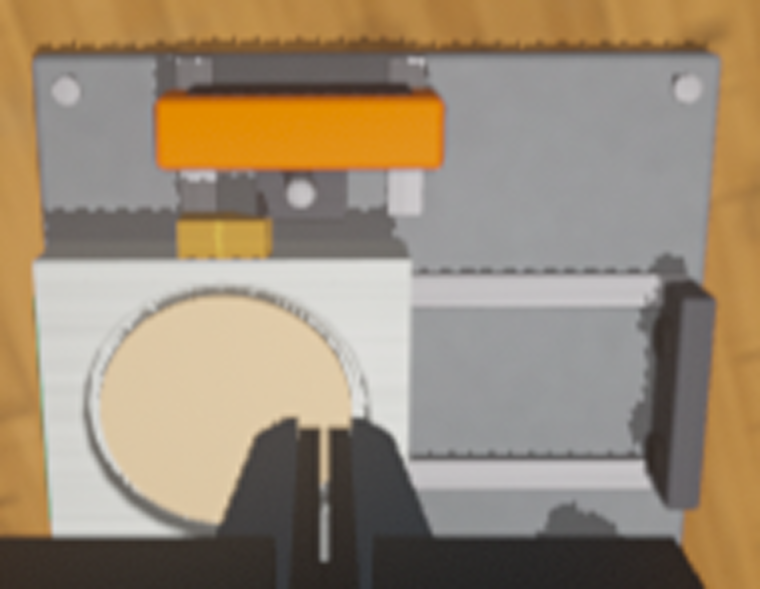

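Request:
send_rows:
  commands:
    - {"translation": [0.75,4.3,0],"roll": 0,"fingers": 0}
    - {"translation": [0.75,4.3,0],"roll": 0,"fingers": 0}
    - {"translation": [0,0,-4.4],"roll": 0,"fingers": 0}
    - {"translation": [0,0,-4.4],"roll": 0,"fingers": 0}
    - {"translation": [0,0,-4.4],"roll": 0,"fingers": 0}
    - {"translation": [0,0,-4.4],"roll": 0,"fingers": 0}
    - {"translation": [0,0,-4.4],"roll": 0,"fingers": 0}
    - {"translation": [0,0,-3.2],"roll": 0,"fingers": 0}
    - {"translation": [0,0,-1.2],"roll": 0,"fingers": 0}
    - {"translation": [0,0,0],"roll": 0,"fingers": 0}
    - {"translation": [0,0,0],"roll": 0,"fingers": 0}

```text
time_s: 4.65
eef_pos: [0.5973, 0.3393, 0.0329]
ee_rot: [[0.958, 0.004, 0.286], [-0.286, 0.002, 0.958], [0.004, -1.0, 0.004]]
contact_force: [0.7, 0.6, -0.4]
finger_gap: 0.005
```

Run:
```python
from h import *
o=robot.observe(); p,d=robot.snapshot("wrist"); np.savez("pics/w2.npz",p=p,d=d,pos=o['eef_pos'],R=o['ee_rot']); cv2.imwrite("pics/w2.png",p[:,:,::-1]); print(o['eef_pos'],o['contact_force'])
```

```text
[0.59731965 0.33927665 0.03289304] [ 0.69484802  0.64498258 -0.37059284]
```

View pics/w2.png

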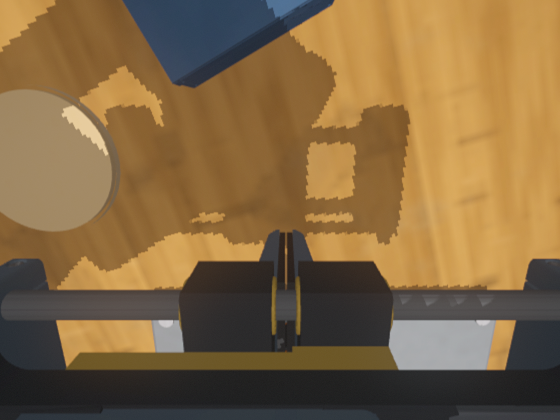

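Request:
send_rows:
  commands:
    - {"translation": [-0.23,-0.77,-0.2],"roll": 0,"fingers": 0}
    - {"translation": [-0.23,-0.77,-0.1],"roll": 0,"fingers": 0}
    - {"translation": [-0.23,-0.77,0],"roll": 0,"fingers": 0}
    - {"translation": [-0.085,-0.29,0],"roll": 0,"fingers": 0}
    - {"translation": [-0.085,-0.29,0],"roll": 0,"fingers": 0}
    - {"translation": [-0.085,-0.29,0],"roll": 0,"fingers": 0}

```text
time_s: 5.3
eef_pos: [0.5863, 0.3073, 0.0273]
ee_rot: [[0.958, 0.001, 0.286], [-0.286, 0.002, 0.958], [0.0, -1.0, 0.002]]
contact_force: [-0.6, 3.8, 0.2]
finger_gap: 0.005
```

Request:
send_rows:
  commands:
    - {"translation": [-0.085,-0.29,0],"roll": 0,"fingers": 0}
    - {"translation": [-0.085,-0.29,0],"roll": 0,"fingers": 0}

```text
time_s: 5.5
eef_pos: [0.5845, 0.3012, 0.0273]
ee_rot: [[0.958, 0.001, 0.286], [-0.286, 0.001, 0.958], [0.0, -1.0, 0.001]]
contact_force: [-0.5, 3.4, 0.9]
finger_gap: 0.004
```

Request:
send_rows:
  commands:
    - {"translation": [-0.085,-0.29,0],"roll": 0,"fingers": 0}
    - {"translation": [-0.085,-0.29,0],"roll": 0,"fingers": 0}

```text
time_s: 5.7
eef_pos: [0.5832, 0.2963, 0.0273]
ee_rot: [[0.958, 0.002, 0.287], [-0.287, 0.003, 0.958], [0.001, -1.0, 0.003]]
contact_force: [0.7, 10.4, -0.2]
finger_gap: 0.005
```

Request:
send_rows:
  commands:
    - {"translation": [-0.085,-0.29,0],"roll": 0,"fingers": 0}
    - {"translation": [0,0,0],"roll": 0,"fingers": 0}

```text
time_s: 5.9
eef_pos: [0.5832, 0.2963, 0.0274]
ee_rot: [[0.958, 0.004, 0.288], [-0.288, 0.008, 0.958], [0.002, -1.0, 0.009]]
contact_force: [1.1, 14.6, -3.1]
finger_gap: 0.005
```

Request:
send_rows:
  commands:
    - {"translation": [-0.03,-0.1,0],"roll": 0,"fingers": 0}
    - {"translation": [0,0,0],"roll": 0,"fingers": 0}

```text
time_s: 6.1
eef_pos: [0.5832, 0.2963, 0.0275]
ee_rot: [[0.958, 0.005, 0.288], [-0.288, 0.01, 0.958], [0.002, -1.0, 0.011]]
contact_force: [1.1, 16.7, -2.6]
finger_gap: 0.006
```

Request:
send_rows:
  commands:
    - {"translation": [0.3,1.0,0],"roll": 0,"fingers": 0}
    - {"translation": [0.6,2.0,0],"roll": 0,"fingers": 0}
    - {"translation": [0.3,1.0,2],"roll": 0,"fingers": 0}
    - {"translation": [0,0,4.5],"roll": 0,"fingers": 0}
    - {"translation": [0,0,4.5],"roll": 0,"fingers": 0}
    - {"translation": [0,0,4.5],"roll": 0,"fingers": 0}
    - {"translation": [0,0,4.5],"roll": 0,"fingers": 0}
    - {"translation": [-0.6,-3.5,4.5],"roll": 0,"fingers": 0}
    - {"translation": [-0.6,-3.5,2],"roll": 0,"fingers": 0}
    - {"translation": [0,0,0],"roll": 0,"fingers": 0}
    - {"translation": [0,0,0],"roll": 0,"fingers": 0}

```text
time_s: 7.2
eef_pos: [0.5822, 0.2643, 0.2863]
ee_rot: [[0.958, 0.0, 0.288], [-0.288, -0.001, 0.958], [0.0, -1.0, -0.001]]
contact_force: [0.1, 1.6, -0.9]
finger_gap: 0.005
```

Run:
```python
from h import *
o=robot.observe(); p,d=robot.snapshot("wrist"); np.savez("pics/w3.npz",p=p,d=d,pos=o['eef_pos'],R=o['ee_rot']); print(o['eef_pos'],o['contact_force'])
crop=p[120:275,205:395];cv2.imwrite("pics/w3c.png",cv2.resize(crop,None,fx=4,fy=3.8,interpolation=cv2.INTER_CUBIC)[:,:,::-1])
z=np.load("pics/w3.npz");hsv=cv2.cvtColor(p,cv2.COLOR_RGB2HSV)
m=cv2.inRange(hsv,(5,180,150),(20,255,255)); k=np.zeros_like(m);k[125:185,205:395]=1;m*=k
c=max(cv2.findContours(m,0,1)[0],key=cv2.contourArea);r=cv2.minAreaRect(c);print(r,wray(z,r[0],.053))
```

```text
[0.58223925 0.26429949 0.28630116] [ 0.1361111   1.5527941  -0.93809085]
((280.0, 176.0), (16.0, 70.0), 90.0) [0.57510386 0.26919312 0.053     ]
```

View pics/w3c.png

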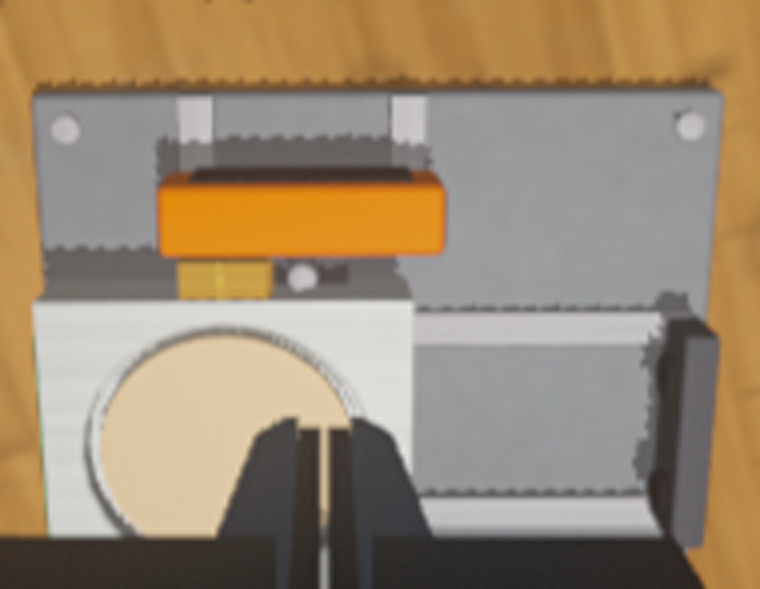

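Run:
```python
from h import *
ax=np.array([np.cos(-.287),np.sin(-.287),0]);ay=np.array([-ax[1],ax[0],0])
def bedc(q,o): return np.round([(q-o)@ax*1000,(q-o)@ay*1000],1)
for f,scr,edge,car in (("w1",((66,91),(688,89)),((300,94),(300,168)),((35,261),(411,259),(220,290))),("w3",((65,130),(690,126)),((300,183),(300,256)),((35,302),(413,299),(220,330)))):
    z=np.load(f"pics/{f}.npz")
    S=lambda s:(205+s[0]/4,120+s[1]/3.8)
    a,b=[wray(z,S(s),.014) for s in scr]
    d=b-a;print(f,'yaw',np.arctan2(d[1],d[0]),np.linalg.norm(d),a,b)
    print(' block edges rel screw',[bedc(wray(z,S(s),.053),a) for s in edge],' carrier corners',[bedc(wray(z,S(s),.052),a) for s in car], [wray(z,S(s),.052) for s in car])
z=np.load("pics/w1.npz");p=z['p']
```

```text
w1 yaw -0.28630526683462076 0.20731315961035157 [0.50702229 0.3125238  0.014     ] [0.70589653 0.25397653 0.014     ]
 block edges rel screw [array([78.8,  2.6]), array([ 78.6, -21.2])]  carrier corners [array([ -5.7, -52.3]), array([113.6, -51.9]), array([ 52.8, -62.5])] [array([0.48672271, 0.26394294, 0.052     ]), array([0.60125927, 0.23056886, 0.052     ]), array([0.53994489, 0.23767724, 0.052     ])]
w3 yaw -0.2849299145505094 0.20663239437004877 [0.50632294 0.31251544 0.014     ] [0.70462419 0.2544331  0.014     ]
 block edges rel screw [array([ 78.3, -12.4]), array([ 78.1, -36.4])]  carrier corners [array([ -5.4, -51.8]), array([113.4, -51.3]), array([ 52.5, -61.7])] [array([0.48645773, 0.26434174, 0.052     ]), array([0.60059   , 0.23117399, 0.052     ]), array([0.53921442, 0.23843935, 0.052     ])]
```

Request:
send_rows:
  commands:
    - {"translation": [-3.3,-0.74,0],"roll": 0,"fingers": 0}
    - {"translation": [-3.3,-0.74,0],"roll": 0,"fingers": 0}
    - {"translation": [-3.3,-0.74,0],"roll": 0,"fingers": 0}
    - {"translation": [-3.3,-0.74,0],"roll": 0,"fingers": 0}
    - {"translation": [-3.3,-0.74,0],"roll": 0,"fingers": 0}
    - {"translation": [0,0,-4.4],"roll": 0,"fingers": 0}
    - {"translation": [0,0,-4.4],"roll": 0,"fingers": 0}
    - {"translation": [0,0,-4.4],"roll": 0,"fingers": 0}
    - {"translation": [0,0,-4.4],"roll": 0,"fingers": 0}
    - {"translation": [0,0,-4.4],"roll": 0,"fingers": 0}
    - {"translation": [0,0,-2.5],"roll": 0,"fingers": 0}
    - {"translation": [0,0,-1],"roll": 0,"fingers": 0}
    - {"translation": [0,0,0],"roll": 0,"fingers": 0}
    - {"translation": [0,0,0],"roll": 0,"fingers": 0}

```text
time_s: 8.65
eef_pos: [0.4179, 0.2292, 0.0317]
ee_rot: [[0.958, 0.001, 0.285], [-0.285, 0.0, 0.958], [0.001, -1.0, 0.001]]
contact_force: [0.6, -1.0, -0.5]
finger_gap: 0.004
```

Run:
```python
from h import *
o=robot.observe(); p,d=robot.snapshot("wrist"); np.savez("pics/w4.npz",p=p,d=d,pos=o['eef_pos'],R=o['ee_rot']); cv2.imwrite("pics/w4.png",p[:,:,::-1]); print(o['eef_pos'],o['contact_force'])
ax=np.array([np.cos(-.286),np.sin(-.286)]);ay=np.array([-ax[1],ax[0]])
r=np.array([.469,.212])-o['eef_pos'][:2];print(r@ax,r@ay)
```

```text
[0.41789762 0.22918213 0.03171627] [ 0.59205486 -1.0174796  -0.5403554 ]
0.05387397393489344 -0.0020673451838764977
```

View pics/w4.png

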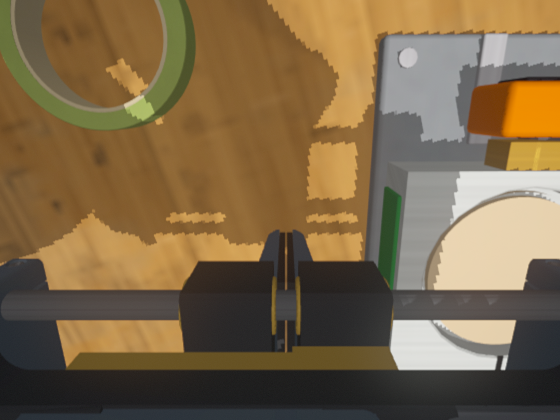

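Request:
send_rows:
  commands:
    - {"translation": [1.4,-0.5,0],"roll": 0,"fingers": 0}
    - {"translation": [1.4,-0.5,0],"roll": 0,"fingers": 0}
    - {"translation": [0.48,-0.14,0],"roll": 0,"fingers": 0}
    - {"translation": [0.48,-0.14,0],"roll": 0,"fingers": 0}
    - {"translation": [0.48,-0.14,0],"roll": 0,"fingers": 0}
    - {"translation": [0.48,-0.14,0],"roll": 0,"fingers": 0}
    - {"translation": [0.48,-0.14,0],"roll": 0,"fingers": 0}

```text
time_s: 9.4
eef_pos: [0.4682, 0.2116, 0.0312]
ee_rot: [[0.958, -0.003, 0.286], [-0.286, -0.0, 0.958], [-0.002, -1.0, -0.001]]
contact_force: [-6.2, 1.9, 3.9]
finger_gap: 0.007
```

Request:
send_rows:
  commands:
    - {"translation": [0.48,-0.14,0],"roll": 0,"fingers": 0}
    - {"translation": [0.48,-0.14,0],"roll": 0,"fingers": 0}
    - {"translation": [0.48,-0.14,0],"roll": 0,"fingers": 0}
    - {"translation": [0.48,-0.14,0],"roll": 0,"fingers": 0}
    - {"translation": [0.48,-0.14,0],"roll": 0,"fingers": 0}

```text
time_s: 9.9
eef_pos: [0.4907, 0.205, 0.0312]
ee_rot: [[0.958, -0.005, 0.286], [-0.286, 0.0, 0.958], [-0.005, -1.0, -0.001]]
contact_force: [-6.8, 4.0, 5.4]
finger_gap: 0.003
```

Request:
send_rows:
  commands:
    - {"translation": [0.48,-0.14,0],"roll": 0,"fingers": 0}
    - {"translation": [0.48,-0.14,0],"roll": 0,"fingers": 0}
    - {"translation": [0.48,-0.14,0],"roll": 0,"fingers": 0}
    - {"translation": [0.48,-0.14,0],"roll": 0,"fingers": 0}
    - {"translation": [0.48,-0.14,0],"roll": 0,"fingers": 0}
    - {"translation": [0.48,-0.14,0],"roll": 0,"fingers": 0}
    - {"translation": [0.48,-0.14,0],"roll": 0,"fingers": 0}

```text
time_s: 10.6
eef_pos: [0.5245, 0.1951, 0.0312]
ee_rot: [[0.958, -0.005, 0.286], [-0.286, -0.0, 0.958], [-0.005, -1.0, -0.002]]
contact_force: [-7.0, 2.9, 5.9]
finger_gap: 0.006
```

Request:
send_rows:
  commands:
    - {"translation": [0.29,-0.085,0],"roll": 0,"fingers": 0}
    - {"translation": [0.29,-0.085,0],"roll": 0,"fingers": 0}
    - {"translation": [0.29,-0.085,0],"roll": 0,"fingers": 0}

```text
time_s: 10.9
eef_pos: [0.5332, 0.1925, 0.0312]
ee_rot: [[0.958, -0.005, 0.286], [-0.286, -0.0, 0.958], [-0.005, -1.0, -0.002]]
contact_force: [-7.3, 2.6, 5.4]
finger_gap: 0.0
```

Request:
send_rows:
  commands:
    - {"translation": [0.29,-0.085,0],"roll": 0,"fingers": 0}
    - {"translation": [0.29,-0.085,0],"roll": 0,"fingers": 0}

```text
time_s: 11.1
eef_pos: [0.5389, 0.1908, 0.0312]
ee_rot: [[0.958, -0.005, 0.286], [-0.286, -0.0, 0.958], [-0.005, -1.0, -0.002]]
contact_force: [-7.0, 4.2, 5.9]
finger_gap: 0.004
```

Request:
send_rows:
  commands:
    - {"translation": [0.2,-0.06,0],"roll": 0,"fingers": 0}
    - {"translation": [0,0,0],"roll": 0,"fingers": 0}

```text
time_s: 11.3
eef_pos: [0.5409, 0.1903, 0.0312]
ee_rot: [[0.958, -0.005, 0.286], [-0.286, 0.0, 0.958], [-0.005, -1.0, -0.002]]
contact_force: [-7.6, 3.9, 6.8]
finger_gap: 0.004
```

Request:
send_rows:
  commands:
    - {"translation": [0.2,-0.06,0],"roll": 0,"fingers": 0}
    - {"translation": [0.1,-0.03,0],"roll": 0,"fingers": 0}

```text
time_s: 11.5
eef_pos: [0.5409, 0.1901, 0.0312]
ee_rot: [[0.958, -0.012, 0.287], [-0.287, 0.001, 0.958], [-0.011, -1.0, -0.002]]
contact_force: [-15.4, 7.2, 12.1]
finger_gap: 0.001
```

Request:
send_rows:
  commands:
    - {"translation": [0.15,-0.045,0],"roll": 0,"fingers": 0}
    - {"translation": [0,0,0],"roll": 0,"fingers": 0}

```text
time_s: 11.7
eef_pos: [0.5409, 0.1901, 0.0312]
ee_rot: [[0.958, -0.014, 0.288], [-0.288, 0.002, 0.958], [-0.014, -1.0, -0.003]]
contact_force: [-16.6, 8.8, 13.4]
finger_gap: 0.004
```

Request:
send_rows:
  commands:
    - {"translation": [-4.5,1.35,0],"roll": 0,"fingers": 0}
    - {"translation": [-4.5,1.35,0],"roll": 0,"fingers": 0}
    - {"translation": [-4.0,1.2,0],"roll": 0,"fingers": 0}
    - {"translation": [-1,0.3,3],"roll": 0,"fingers": 0}
    - {"translation": [0,0,4.4],"roll": 0,"fingers": 0}
    - {"translation": [0,0,4.4],"roll": 0,"fingers": 0}
    - {"translation": [0,0,4.4],"roll": 0,"fingers": 0}
    - {"translation": [0,0,4.4],"roll": 0,"fingers": 0}
    - {"translation": [0,0,4.4],"roll": 0,"fingers": 0}
    - {"translation": [3,-0.7,0],"roll": 0,"fingers": 0}
    - {"translation": [3,1,0],"roll": 0,"fingers": 0}
    - {"translation": [3,1,0],"roll": 0,"fingers": 0}
    - {"translation": [3,1,0],"roll": 0,"fingers": 0}
    - {"translation": [3,1,0],"roll": 0,"fingers": 0}
    - {"translation": [2,0,0],"roll": 0,"fingers": 0}
    - {"translation": [0,0,0],"roll": 0,"fingers": 0}
    - {"translation": [0,0,0],"roll": 0,"fingers": 0}
    - {"translation": [0,0,0],"roll": 0,"fingers": 0}

```text
time_s: 13.5
eef_pos: [0.5771, 0.2634, 0.2814]
ee_rot: [[0.958, -0.0, 0.286], [-0.286, -0.0, 0.958], [-0.0, -1.0, -0.0]]
contact_force: [-0.8, -0.8, -0.5]
finger_gap: 0.004
```

Run:
```python
from h import *
o=robot.observe(); p,d=robot.snapshot("wrist"); np.savez("pics/w5.npz",p=p,d=d,pos=o['eef_pos'],R=o['ee_rot']); cv2.imwrite("pics/w5.png",p[:,:,::-1]); print(o['time_s'],o['eef_pos'],o['contact_force'])
crop=p[120:275,205:395];cv2.imwrite("pics/w5c.png",cv2.resize(crop,None,fx=4,fy=3.8,interpolation=cv2.INTER_CUBIC)[:,:,::-1])
p,d=robot.snapshot("scene");cv2.imwrite("pics/s5c.png",cv2.resize(p[160:255,200:330],None,fx=6,fy=6)[:,:,::-1])
```

```text
13.5 [0.57705803 0.26340414 0.28137489] [-0.8426551  -0.76529877 -0.50720739]
```

View pics/w5c.png

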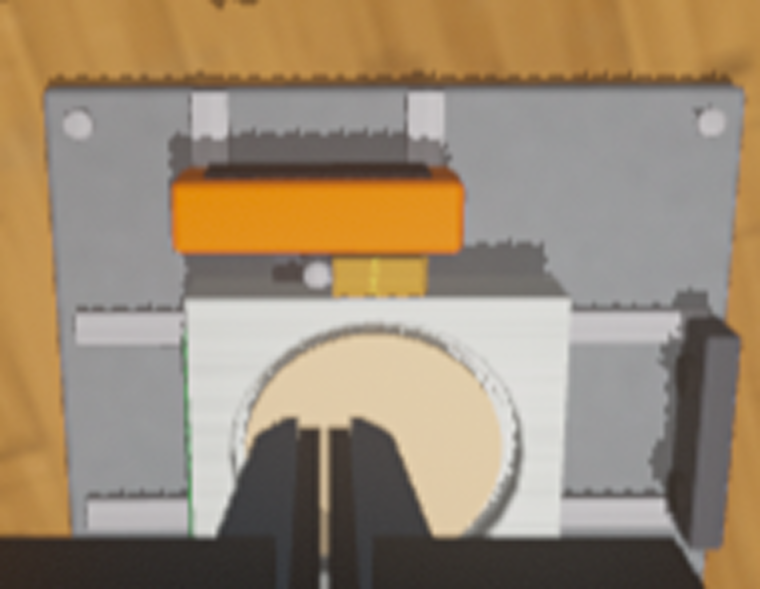

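View pics/s5c.png

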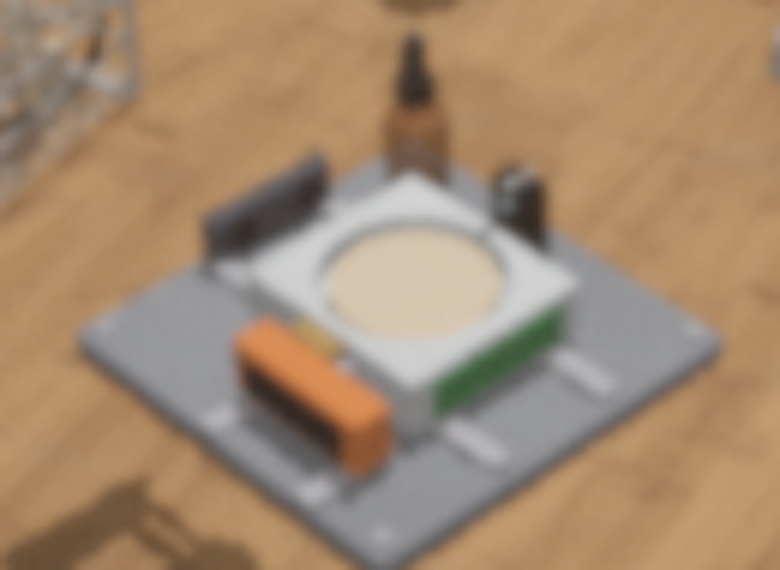

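Request:
send_rows:
  commands:
    - {"translation": [0,0,0],"roll": 0,"fingers": 0}
    - {"translation": [0,0,0],"roll": 0,"fingers": 0}
    - {"translation": [0,0,0],"roll": 0,"fingers": 0}
    - {"translation": [0,0,0],"roll": 0,"fingers": 0}
    - {"translation": [0,0,0],"roll": 0,"fingers": 0}

```text
time_s: 14.1
eef_pos: [0.5779, 0.2636, 0.2812]
ee_rot: [[0.958, 0.0, 0.286], [-0.286, -0.0, 0.958], [0.0, -1.0, -0.0]]
contact_force: [0.4, -0.8, 0.0]
finger_gap: 0.006
```

Run:
```python
from h import *
z=np.load("pics/w5.npz");S=lambda s:(205+s[0]/4,120+s[1]/3.8)
ax=np.array([np.cos(-.286),np.sin(-.286),0])
print('travel mm',((wray(z,S((187,298)),.052)-wray(z,S((78,125)),.014))@ax)*1000+5.5)
p,d=robot.snapshot("wrist");print('max diff in carrier region',np.abs(p[160:230,240:360].astype(int)-z['p'][160:230,240:360]).mean())
robot.sign_off()
```

```text
travel mm 43.2352370427826
max diff in carrier region 3.576825396825397
the job is handed in; nothing more can be done
```

The culture dish is at the scanning position: the carrier is latched on the stop pin. I handed the job in at about 14 s of the 56 s allowed.

- **Stop block:** I pushed it with the shut fingertips until it hit a hard stop, with about 17 N and no further motion. The wrist camera measured 15.1 mm of travel. That fits the 20 mm end stop only if the block started about 5 mm in, the top of the stated range. I took the hard stop as proof that it was home.
- **Carrier:** I pushed the green pad in until it reached its end stop, where the force along the push rose from about 8 N to 18 N with no further motion. I then backed off quickly and let it spring back.
- **Final checks:** The last wrist picture shows the wedge resting against the far side of the stop pin. The carrier measured 43 mm in, against 44 mm nominal, which is within the camera's accuracy. A second picture about 0.6 s later differed by 3.6 grey levels on average over the carrier area. I put that down to noise but did not look at that picture itself.
- **Dish and surroundings:** The arm finished about 28 cm above the bed, touching nothing, with force readings at noise level. The dish was not touched, and I saw no sign that the other objects moved. I did not measure the other objects again at the end.

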